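# Take the sample tube from its case and hold it up slanting

## Robot

A 6-joint arm with a two-finger parallel gripper is mounted at the origin on a cart in front of the work surface, level with it; the furniture and walls round the work are solid. World frame = base frame: x ahead of the robot, y to its left, z up, the work surface at z = 0. Lengths are in m, angles in rad, forces in N, time in s.
With the tool pointing down it reaches from about 0.35 to 0.975 m from the base axis. Payload 4.9 kg.
Tool frame: the origin (TCP) lies at the very end of the fingers, on their centre line; the grasp point (between the pads) lies ctrl.grip_point_offset behind it (ctrl.grip_point_offset is the distance from the TCP to the grasp point, in m); z points along the fingers, y is the direction in which the jaws open and shut (so a half turn about z gives the same grasp; the last joint's range is limited). The gripper opens to 85 mm and grips with 20 to 120 N. Pads are 22 mm wide; open, the fingers measure 114 mm over their backs; the gripper's body (76 mm by 85 mm) begins 54 mm behind the grasp point. The pads swing forward as they close: fully open they stand 13 mm farther back than shut.
Start: joints at [-1.371, 0.053, 1.613, -0, 1.476, -0.119], TCP at [0.196, -0.593, 0.231] pointing down, gripper open.
Joint ranges: [-3.01, 3.01], [-1.01, 2.22], [0.06, 2.58], [-1.02, 4.17], [0.09, 2.62], [-3.14, 3.14]. Speed limits (rad/s): [2.57, 2.57, 3.14, 3.14, 3.14, 3.14].

## Interface

Orientations are given as a rotation vector (axis times angle).
In Python, from station import ctrl gives the robot as it stands. The module is installed in compiled form; this text tells all that it offers.
- The arm moves only by the shell command python3 -m creep 'ROWS' [FORCE]. ROWS is JSON, a list of rows, each a list of 5 numbers: the closure in counts, from 0 (fully open) to 255 (shut), then the shift along the tool's x, y, z in mm, then the turn about the tool's z in rad. A call has 1 to 12 rows; each row is the pose to reach, as a shift and turn from the pose commanded when the call began, along the tool's axes at that moment; what a row does not reach only later rows make up. A row lasts 1/12 s, in which the tool goes at most 41.7 mm and 7.16 degrees, less where a joint would pass 70% of its speed; a pose out of reach is approached as far as the arm can. A call with a gripper value outside its range is refused whole. The fingers move at their own pace and stop on an object; FORCE is the grip in N (left out, the last holds). Time passes only in rows, so rows that repeat a pose let the fingers close. It gives the time, the measured TCP pose, the force and the opening at its end, in the units of the state.
- ctrl.get_obs(): the state, without advancing time (a new reading comes with each control period).
- ctrl.get_image(name): name is "scene" or "top"; returns the picture (480x640x3 uint8, red, green, blue); there is no depth.
- ctrl.calibration(name): a dict with "fx", "fy", "cx", "cy" (pixels), "R" (3x3) and "t" (3): a world point X has camera coordinates R X + t. Camera axes: x right, y down, z forward; pixel columns grow to the right and rows downward; lengths in m; the calibration is good to about 2 mm. A picture is of the moment at which its call begins. calibration takes no time and is no camera call.
- ctrl.finish_job(): hands the job in, once; it reports no verdict.
Trained networks look in the newest picture that a camera, given by its name, has taken for a name from the list of things; names that differ only in an ending like _2 or _b are one class to them, and where a whole thing is asked for, a point or a joint stands for the part that bears it (a point fixed in the world has none). Each returns a list of dicts, best first, with "conf" (0 to 1); they miss things now and then, are a little off and sometimes report something else, mostly with a low value. They report only what shows in the picture. A call takes as long as a camera call.
- ctrl.boxes_of(camera, label): "rect" ([left, top, width, height] in pixels, round what is visible of it).
- ctrl.outline_of(camera, label): "mask" (480x640 bool, what is visible of it) and "rect" ([left, top, width, height] in pixels, round what is visible of it).
The state is a dict: "t": time; "q": joint angles; "dq": joint speeds; "effort": joint torques, N m; "tool_pos": TCP position; "tool_rot": TCP orientation; "contact_force": force on the tool from outside, world axes, zero at the start; "wrist_torque": the same for the moment, N m; "opening": finger opening in m.
Only numpy, scipy, OpenCV 4.12 (cv2) and the standard library are available. Lean on these libraries where they do the work, as an engineer would, in place of code of your own. Each camera call takes 0.05 s, during which the arm holds its last target. There are 200 camera calls.

## Task

Lift the lid of the grey sample case right open until it rests back on its stop, then draw the tall capped sample tube straight up out of its socket, upright until it is clear of the case. Then tip the tube so that it slants about 45 degrees with the cap end uppermost, for inspection, and finish still holding it there in the gripper, its lowest end at least 15 cm above the bench and clear of the case. Leave the lid open, leave the two blanking plugs in their sockets, and do not disturb the other things on the bench.

Things in the scene. Friction and masses are not known exactly. Their poses are not given: they have to be found in the camera images.
- case: grey rectangular sample case, fixed to the bench, 130 (x) x 190 (y) mm, body 75 mm high, 99 mm with the lid shut (the handle bar on it rises to 145 mm). Walls 4 mm. Origin: centre of the underside, on the bench; x points from the front (robot side) to the hinge side, y along the hinge, z up.
- sockets (a point): middle of the row of three sockets, on the flat top of the dark insert in the case (case x = -15, y = 0, z = 50 mm). The sockets are round, vertical, 20 mm wide, 38 mm deep, at case y = -58, 0 and +58 mm. One of the three (any) holds the sample tube, the other two a blanking plug each.
- lid (a joint): lid hinge angle in rad: 0 shut, 1.85 open on its stop, leaning back past upright. Free-moving, 0.18 kg: let go below 1.2 it falls shut, beyond 1.5 it sinks onto its stop and stays. It opens by turning about the case's +y axis: the front edge goes up, then away from the robot.
- lid_handle (a point): middle of the lid's handle bar: a round steel bar 8 mm thick, 90 mm long between its two posts, parallel to the hinge, its axis 42 mm off the lid's top face. Shut, this point lies 141 mm above the bench at case x = -53 mm, y = 0. It moves with the lid on an arc about the hinge. The bar can be gripped across from above and turns in the fingers while the lid swings.
- lid_hinge (a point): middle of the lid's hinge line, at the top of the case's far wall (case x = +65, y = 0, z = 75 mm); the hinge line runs along the case's y. Fixed surroundings to keep the arm clear of: a tall microscope behind the case to the left (about x 0.68 to 0.9, y -0.25 to 0 m) and a tall cabinet to the left of the bench (y above 0.2 m).
- tube: closed sample tube, the tall thing in the case: 76 mm long, barrel 17.6 mm wide, round cap 20.4 mm wide on the upper 14 mm, 14 g. Origin: centre of the lower end; z runs along the tube toward the cap. It stands upright and loose in its socket, its lower end 12 mm above the bench, so the cap lies 74 to 88 mm above the bench, 24 mm clear above the insert. No part of it is fixed to the case.
- plug_a: black blanking plug in a socket: round flat head 26 mm wide and 6 mm high lying on the insert (top at 56 mm above the bench), stem 17 mm wide. Origin: lower end of the stem, 25 mm below the head; z up. To be left in place.
- plug_b: second blanking plug, same as plug_a. To be left in place.
- lab_timer: flat white timer with buttons, 72x62x18 mm, loose on the bench to the right of and behind the case; bystander. Origin: centre of the underside, z up.
- beaker: small glass beaker, 54x58x70 mm, loose on the bench behind the case; bystander. Origin: centre of the underside, z up.
- jar: specimen jar with screw lid, 52 mm wide, 62 mm high, loose on the bench behind the case; bystander. Origin: centre of the underside, z up.

How it is judged:
By the outcome, as a careful person would: the job done as asked, in the order asked, and still so for the second after the job is handed in, while the arm keeps its last pose, push and grip.
It also fails if it takes over 56 s, if anything falls off the work surface, if the arm or the gripper's body presses on something with over 40 N, if the wrist force passes 120 N, or if a joint passes its speed limit or range.

## Working session

There is one attempt and no reset: what is moved stays moved. The work goes in short steps, Python scripts to look and compute and a shell command to move; the robot and the scene stay as the last step left them, time stands still between calls to the robot, and variables do not carry over. Pictures are saved under pics/ and viewed, about 8 in all and at most 12, crops included, and the job is handed in when it is done.

```bash
mkdir -p pics
python3 - <<'E'
from station import ctrl
import cv2, numpy as np
o=ctrl.get_obs(); print({k:np.round(v,3).tolist() for k,v in o.items()}, ctrl.grip_point_offset)
for c in("scene","top"):
    im=ctrl.get_image(c); cv2.imwrite(f"pics/{c}0.png",im[:,:,::-1])
    k=ctrl.calibration(c); print(c,{a:np.round(b,4).tolist() for a,b in k.items()})
    for l in("case","lid","lid_handle","tube"):
        print(l,[(d["conf"],np.round(d["rect"]).tolist()) for d in ctrl.boxes_of(c,l)][:3])
E
```

```text
{'t': 0.0, 'q': [-1.371, 0.053, 1.614, -0.0, 1.476, -0.119], 'dq': [-0.0, 0.0, -0.001, 0.002, -0.0, -0.0], 'effort': [0.0, -39.368, -37.018, -0.0, 0.007, 0.0], 'tool_pos': [0.196, -0.593, 0.23], 'tool_rot': [-3.1, -0.498, 0.0], 'contact_force': [-0.508, 1.131, 0.023], 'wrist_torque': [-0.022, -0.017, 0.003], 'opening': 0.085} 0.0187
scene {'fx': 454.0627, 'fy': 454.0627, 'cx': 311.0199, 'cy': 238.996, 'R': [[0.4833, -0.8752, -0.02], [-0.3712, -0.1841, -0.9101], [0.7929, 0.4473, -0.4139]], 't': [-0.5648, 0.2202, 0.6407]}
case [(0.56, [202.0, 227.0, 120.0, 112.0])]
lid [(0.88, [203.0, 234.0, 120.0, 65.0])]
lid_handle [(0.8, [202.0, 230.0, 116.0, 70.0])]
tube []
top {'fx': 555.3243, 'fy': 555.3243, 'cx': 317.6178, 'cy': 236.6265, 'R': [[-0.019, -0.9993, 0.0313], [-0.9872, 0.0138, -0.159], [0.1584, -0.0339, -0.9868]], 't': [-0.3635, 0.5699, 0.8951]}
case [(0.96, [206.0, 259.0, 142.0, 125.0])]
lid [(0.74, [205.0, 260.0, 142.0, 126.0]), (0.57, [207.0, 259.0, 143.0, 122.0])]
lid_handle [(0.63, [207.0, 262.0, 143.0, 121.0])]
tube []
```

```bash
python3 -c "
import cv2,numpy as np
a=cv2.imread('pics/scene0.png');b=cv2.imread('pics/top0.png')
cv2.imwrite('pics/both0.png',cv2.resize(np.vstack([a,b]),None,fx=.62,fy=.62))"
```

```text
(no output)
```

View pics/top0.png

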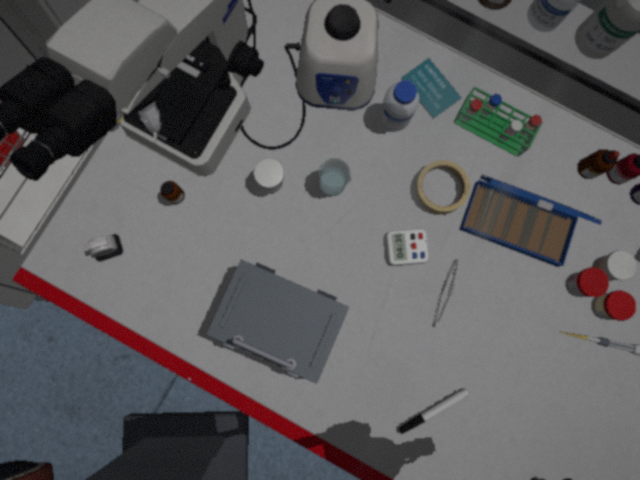

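View pics/scene0.png

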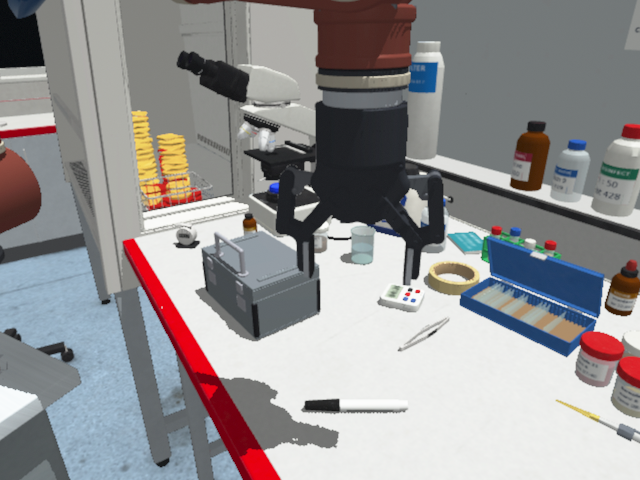

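The pictures show the case yawed on the bench. In the top view the lid corners lie near (243,261), (348,306), (316,382) and (205,337), and the handle bar runs from about (233,340) to (293,363). The hinge is on the upper edge, with the beaker, jar and timer behind it. Next I'll fit the case pose.

```bash
cat > h.py <<'E'
from station import ctrl
import cv2, numpy as np
from scipy.optimize import least_squares
from scipy.spatial.transform import Rotation as Ro
K={c:ctrl.calibration(c) for c in("scene","top")}
def proj(c,X):
    k=K[c]; p=np.atleast_2d(X)@np.array(k["R"]).T+np.array(k["t"])
    return np.c_[k["fx"]*p[:,0]/p[:,2]+k["cx"],k["fy"]*p[:,1]/p[:,2]+k["cy"]]
def ray_z(c,uv,z):
    k=K[c];R=np.array(k["R"]);t=np.array(k["t"]);C=-R.T@t
    d=R.T@np.array([(uv[0]-k["cx"])/k["fx"],(uv[1]-k["cy"])/k["fy"],1]); return C+d*(z-C[2])/d[2]
def tri(uvs): # {cam:uv}
    return least_squares(lambda X:np.concatenate([proj(c,X)[0]-uv for c,uv in uvs.items()]),[.5,-.1,.1]).x
def w(p,X): # case->world
    c,s=np.cos(p[2]),np.sin(p[2]); X=np.atleast_2d(X)
    return np.c_[p[0]+c*X[:,0]-s*X[:,1],p[1]+s*X[:,0]+c*X[:,1],X[:,2]]
def totool(d,o=None): # world shift -> tool axes, mm
    o=o or ctrl.get_obs(); return Ro.from_rotvec(o["tool_rot"]).inv().apply(d)*1000
E
cat > fit.py <<'E'
from h import *
lid=[[.065*a,.095*b,.099] for a,b in((1,1),(1,-1),(-1,-1),(-1,1))]
obs=np.array([[243,261],[348,306],[316,382],[205,337.]])
M={}
for c in K:
    ctrl.get_image(c); d=ctrl.outline_of(c,"case")
    if d and d[0]["conf"]>.3: M[c]=d[0]["mask"]; print(c,d[0]["conf"],d[0]["rect"])
r=least_squares(lambda p:(proj("top",w(p,lid))-obs).ravel(),[.45,-.05,-.3]); print("corners",r.x,r.fun.round(1))
box=np.array([[.065*a,.095*b,z] for a in(1,-1) for b in(1,-1) for z in(0,.099)])
def iou(p,c):
    m=np.zeros((480,640),np.uint8); h=cv2.convexHull(proj(c,w(p,box)).astype(np.float32))
    cv2.fillConvexPoly(m,np.round(h*16).astype(np.int32),1,shift=4); m=m>0; return (m&M[c]).sum()/(m|M[c]).sum()
from scipy.optimize import minimize
for cs in [[c] for c in M]+[list(M)]:
    q=minimize(lambda p:-sum(iou(p,c) for c in cs),r.x,method="Nelder-Mead",options=dict(initial_simplex=r.x+np.array([[0,0,0],[.01,0,0],[0,.01,0],[0,0,.1]])));print(cs,q.x,q.fun)
for p in(r.x,q.x):
    for c in K: print(c,"handle ends",proj(c,w(p,[[-.053,.045,.141],[-.053,-.045,.141]])).round(1).tolist())
    print("bar",w(p,[-.053,0,.141]),"open",w(p,[.161,0,.170]))
ims=[]
for c in K:
    im=ctrl.get_image(c)[:,:,::-1].copy()
    for p,col in((r.x,(0,0,255)),(q.x,(0,255,0))):
        for P in(lid,np.array(lid)*[1,1,0],[[-.053,.045,.141],[-.053,-.045,.141]]):
            cv2.polylines(im,[np.round(proj(c,w(p,P))*16).astype(np.int32)],True,col,1,shift=4)
    ims.append(cv2.resize(im[200:400,180:380],(400,400)))
cv2.imwrite("pics/fit.png",np.hstack(ims))
E
python3 fit.py
```

```text
scene 0.78 [202.9, 228.2, 117.9, 108.5]
top 0.6 [204.1, 259.6, 142.9, 123.0]
corners [ 0.42258508 -0.30624607 -0.41990104] [-3.2 -1.4  1.3  0.4  1.4  2.1  0.5 -1.4]
['scene'] [ 0.42792518 -0.30329592 -0.4229532 ] -0.9365848519962078
['top'] [ 0.42431148 -0.30518954 -0.4465464 ] -0.9663018433179723
['scene', 'top'] [ 0.42500962 -0.30490537 -0.43520377] -1.8916686191177492
scene handle ends [[215.7, 233.8], [241.2, 251.5]]
top handle ends [[234.8, 341.9], [290.4, 365.9]]
bar [[ 0.37418923 -0.28463955  0.141     ]] open [[ 0.56959889 -0.37188095  0.17      ]]
scene handle ends [[216.2, 232.9], [240.8, 250.7]]
top handle ends [[233.6, 339.6], [288.8, 364.5]]
bar [[ 0.37695006 -0.28256083  0.141     ]] open [[ 0.57100187 -0.3727822   0.17      ]]
```

View pics/fit.png

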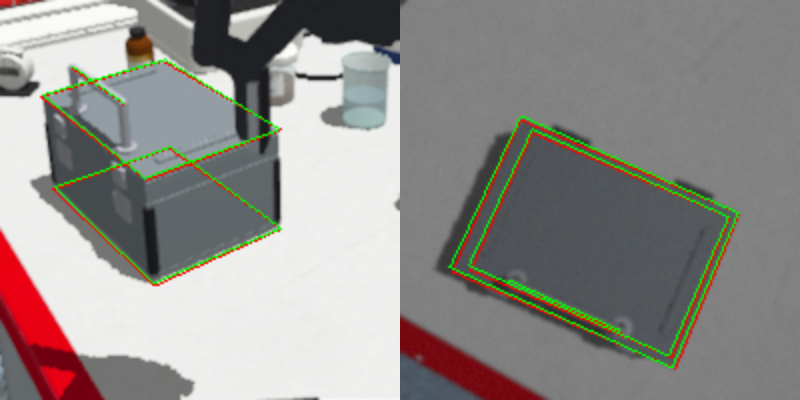

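The combined fit (green) matches both views. Case pose is x 0.425, y -0.305, yaw -0.435. I'll compute the shift to above the handle bar.

```bash
cat >> h.py <<'E'
P=np.array([.425,-.305,-.435])
def go(X,yaw=None):
    "tool shift (mm) and turn to put TCP at case-frame X, tool y along case x (+yaw)"
    o=ctrl.get_obs(); R=Ro.from_rotvec(o["tool_rot"]).as_matrix()
    d=totool(w(P,X)[0]-o["tool_pos"],o); y=np.arctan2(R[1,1],R[0,1])
    turn=-(P[2]+(yaw or 0)-y); turn=(turn+np.pi)%(2*np.pi)-np.pi
    print("shift",d.round(1),"turn",round(turn,3),"zaxis",R[:,2].round(3),"q6",round(o["q"][5],2),"t",round(o["t"],2),"F",np.round(o["contact_force"],1),"op",round(o["opening"],4))
E
python3 -c "
from h import *
go([-.053,0,.19])"
```

```text
shift [ 269.4 -238.4   41.3] turn -0.817 zaxis [-0. -0. -1.] q6 -0.12 t 0.8 F [ 0.  -0.5  0.5] op 0.0854
```

```bash
python3 -m creep '[[0,269,-238,10,-0.817],[0,269,-238,10,-0.817],[0,269,-238,10,-0.817],[0,269,-238,10,-0.817],[0,269,-238,10,-0.817],[0,269,-238,10,-0.817],[0,269,-238,10,-0.817],[0,269,-238,10,-0.817],[0,269,-238,10,-0.817],[0,269,-238,40,-0.817],[0,269,-238,41,-0.817],[0,269,-238,41,-0.817]]' 40; python3 -c "
from h import *
go([-.053,0,.122])
ims=[ctrl.get_image(c)[:,:,::-1] for c in K]
cv2.imwrite('pics/above.png',np.hstack([cv2.resize(i[160:400,150:420],None,fx=1.45,fy=1.45) for i in ims]))"
```

```text
t: 1.8
tool_pos: [0.3758, -0.2821, 0.1886]
tool_rot: [-2.645, -1.688, 0.002]
contact_force: [0.9, -0.2, 0.7]
opening: 0.0852
shift [-0.2  1.5 66.6] turn 0.001 zaxis [-0.003  0.003 -1.   ] q6 -0.37 t 1.8 F [ 0.9 -0.2  0.7] op 0.0852
```

View pics/above.png

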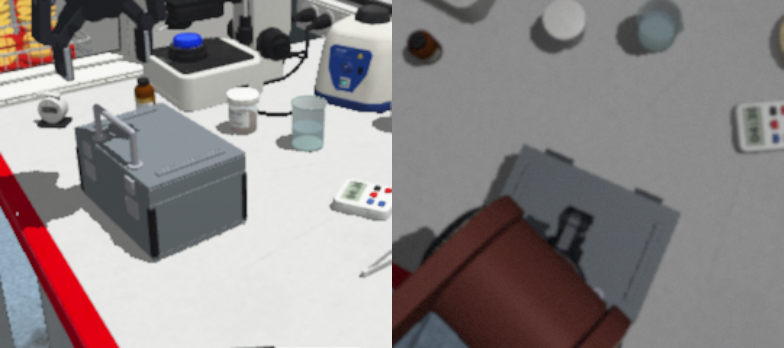

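The gripper straddles the bar line; fingertips are near (70,75) and (145,50) in the left crop. Descending and gripping.

```bash
python3 -m creep '[[0,0,1,33,0],[0,0,1,66,0],[0,0,1,66,0],[255,0,1,66,0],[255,0,1,66,0],[255,0,1,66,0],[255,0,1,66,0],[255,0,1,66,0],[255,0,1,66,0],[255,0,1,66,0],[255,0,1,66,0],[255,0,1,66,0]]' 40; python3 -c "
from h import *
go([-.053,0,.122])
def arc(a):
    r=np.hypot(.118,.066);b=np.arctan2(.066,.118)+a
    return np.array([.065-r*np.cos(b),0,.075+r*np.sin(b)])
for a in np.arange(0,1.9,.1): d=arc(a)-arc(0); print(round(a,2),(d[0]*1000).round(1),(-d[2]*1000).round(1))"
```

```text
t: 2.9
tool_pos: [0.3771, -0.2836, 0.1253]
tool_rot: [-2.647, -1.69, 0.002]
contact_force: [-4.6, 2.4, 5.9]
opening: 0.0063
shift [ 0.7 -0.5  3.3] turn 0.0 zaxis [-0.002  0.    -1.   ] q6 -0.37 t 2.9 F [-4.6  2.4  5.9] op 0.0063
0.0 0.0 -0.0
0.1 7.2 -11.5
0.2 15.5 -22.1
0.3 24.8 -31.9
0.4 35.0 -40.7
0.5 46.1 -48.5
0.6 57.9 -55.1
0.7 70.3 -60.5
0.8 83.1 -64.6
0.9 96.3 -67.5
1.0 109.8 -69.0
1.1 123.3 -69.1
1.2 136.8 -67.9
1.3 150.0 -65.4
1.4 163.0 -61.5
1.5 175.5 -56.4
1.6 187.4 -50.0
1.7 198.7 -42.5
1.8 209.1 -33.9
```

```bash
python3 -m creep '[[255,0,3,-6,0],[255,0,7,-11,0],[255,0,11,-17,0],[255,0,15,-22,0],[255,0,20,-27,0],[255,0,25,-32,0],[255,0,30,-36,0],[255,0,35,-41,0],[255,0,40,-45,0],[255,0,46,-48,0],[255,0,46,-48,0]]'; python3 -c "
from h import *
go([-.053,0,.122])
i=ctrl.get_image('scene')[:,:,::-1]
cv2.imwrite('pics/lift.png',cv2.resize(i[100:360,120:420],None,fx=1.5,fy=1.5))"
```

```text
t: 3.82
tool_pos: [0.4203, -0.3034, 0.1757]
tool_rot: [2.648, 1.69, 0.0]
contact_force: [-6.2, 5.4, 11.0]
opening: 0.0064
shift [  0.6 -48.1  53.7] turn 0.0 zaxis [ 0. -0. -1.] q6 -0.33 t 3.82 F [-6.2  5.4 11. ] op 0.0064
```

View pics/lift.png

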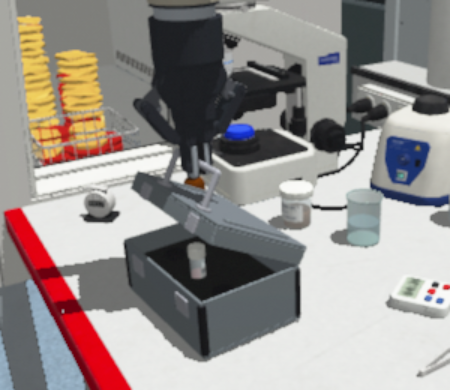

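The lid is following the gripper, open about 0.5 rad, and the tube cap is visible at crop (197,250). Continuing along the arc.

```bash
python3 -m creep '[[255,0,12,-7,0],[255,0,24,-12,0],[255,0,37,-16,0],[255,0,50,-19,0],[255,0,64,-20.5,0],[255,0,77,-20.6,0],[255,0,91,-19.4,0],[255,0,104,-17,0],[255,0,117,-13,0],[255,0,129,-8,0],[255,0,141,-1.5,0],[255,0,141,-1.5,0]]'; python3 -c "
from h import *
go([.134,0,.172])
i=ctrl.get_image('scene')[:,:,::-1]
j=ctrl.get_image('top')[:,:,::-1]
cv2.imwrite('pics/open.png',np.hstack([cv2.resize(x[100:360,140:400],None,fx=1.5,fy=1.5) for x in(i,j)]))"
```

```text
t: 4.87
tool_pos: [0.5501, -0.363, 0.1744]
tool_rot: [2.646, 1.689, 0.005]
contact_force: [1.8, 0.9, 2.7]
opening: 0.006
shift [-0.2 -3.9  2.4] turn 0.001 zaxis [ 0.004 -0.001 -1.   ] q6 -0.26 t 4.87 F [1.8 0.9 2.7] op 0.006
```

View pics/open.png

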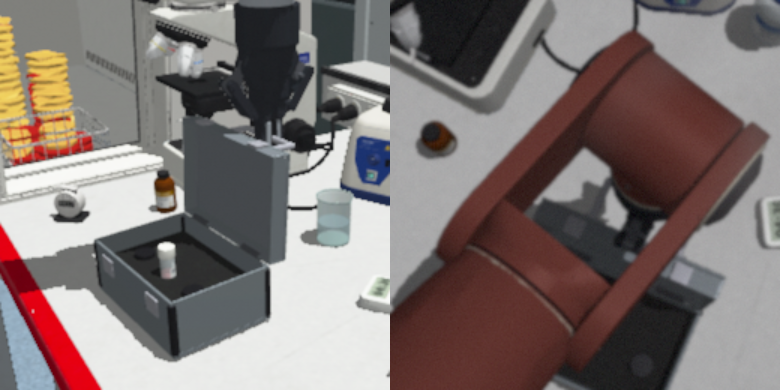

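The lid is at about 1.6 rad, past upright. The tube stands near (167,258) in the left crop. I'll go a little further, then open the jaws just part-way (the front finger has limited room before the lid) and rise.

```bash
python3 -m creep '[[255,0,6,4,0],[255,0,12,8,0],[255,0,17,12,0],[255,0,17,12,0],[175,0,17,12,0],[175,0,17,12,0],[175,0,17,12,0],[175,0,17,12,0],[175,0,17,12,0]]'; python3 -c "
from h import *
go([.151,0,.158])"
```

```text
t: 5.72
tool_pos: [0.562, -0.3696, 0.1611]
tool_rot: [-2.648, -1.689, 0.001]
contact_force: [-0.0, 0.3, 0.3]
opening: 0.0271
shift [ 0.9 -0.5  3.1] turn -0.0 zaxis [-0.001  0.    -1.   ] q6 -0.26 t 5.72 F [-0.   0.3  0.3] op 0.0271
```

```bash
python3 -m creep '[[175,0,0,-35,0],[175,0,0,-70,0],[175,0,0,-110,0],[175,-40,0,-110,0],[175,-80,0,-110,0],[175,-120,-40,-110,0],[175,-160,-80,-110,0],[175,-200,-120,-110,0],[175,-240,-120,-110,0],[175,-240,-120,-110,0]]'
cat > look.py <<'E'
from h import *
ims=[]
for c in K:
    i=ctrl.get_image(c)[:,:,::-1]
    for l in("tube","plug_a","lid"):
        print(c,l,[(round(d["conf"],2),np.round(d["rect"],1).tolist()) for d in ctrl.boxes_of(c,l)][:4])
    for y in(-.058,0,.058): print(c,y,"cap top/bottom",proj(c,w(P,[[-.015,y,.088],[-.015,y,.074]])).round(1).tolist())
    ims.append(cv2.resize(i[100:400,140:400],None,fx=1.5,fy=1.5))
cv2.imwrite("pics/look.png",np.hstack(ims))
E
python3 look.py
```

```text
t: 6.55
tool_pos: [0.3501, -0.5373, 0.2719]
tool_rot: [-2.649, -1.689, 0.001]
contact_force: [0.3, -0.5, 0.0]
opening: 0.0267
scene tube [(0.76, [243.3, 260.7, 16.1, 25.9])]
scene plug_a [(0.65, [262.2, 287.4, 12.4, 8.4])]
scene lid [(0.67, [266.5, 177.5, 80.3, 99.3])]
scene -0.058 cap top/bottom [[267.6, 275.8], [268.1, 283.2]]
scene 0 cap top/bottom [[250.5, 263.1], [251.1, 270.2]]
scene 0.058 cap top/bottom [[235.1, 251.8], [235.7, 258.5]]
top tube [(0.53, [266.6, 324.7, 15.5, 11.3])]
top plug_a [(0.61, [297.3, 337.0, 17.2, 15.2]), (0.49, [237.3, 308.0, 14.1, 13.6])]
top lid [(0.97, [242.2, 208.7, 126.2, 98.7]), (0.63, [207.6, 204.2, 161.6, 174.7])]
top -0.058 cap top/bottom [[306.8, 343.1], [306.7, 342.9]]
top 0 cap top/bottom [[273.5, 328.2], [274.0, 328.2]]
top 0.058 cap top/bottom [[240.4, 313.3], [241.3, 313.5]]
```

View pics/look.png

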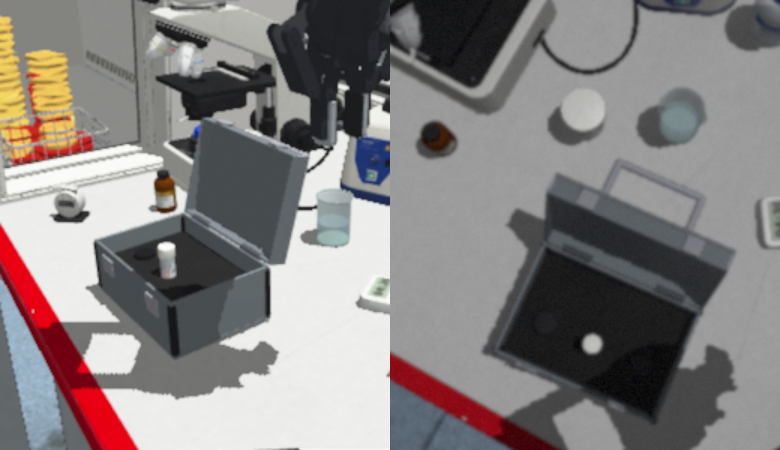

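The lid rests open. The tube stands in the middle socket: its cap is at top pixel (275,329), against a projection of (273.5,328). The plugs are in the two outer sockets.

```bash
python3 -c "
from h import *
go([-.015,0,.15])"
```

```text
shift [239.4 -47.2 121.8] turn 0.002 zaxis [ 0.  0. -1.] q6 -0.67 t 6.95 F [-0.2  0.8  0.6] op 0.0267
```

```bash
python3 -m creep '[[147,239,-47,0,0],[147,239,-47,0,0],[147,239,-47,0,0],[147,239,-47,0,0],[147,239,-47,0,0],[147,239,-47,0,0],[147,239,-47,0,0],[147,239,-47,41,0],[147,239,-47,82,0],[147,239,-47,122,0],[147,239,-47,122,0],[147,239,-47,122,0]]'; python3 -c "
from h import *
go([-.015,0,.060])
i=ctrl.get_image('scene')[:,:,::-1]
cv2.imwrite('pics/pre.png',cv2.resize(i[180:360,160:360],None,fx=2.5,fy=2.5))"
```

```text
t: 7.95
tool_pos: [0.4098, -0.2984, 0.1477]
tool_rot: [-2.643, -1.688, 0.002]
contact_force: [-0.4, -1.5, 1.4]
opening: 0.0357
shift [ 0.3  2.  87.7] turn 0.001 zaxis [-0.004  0.004 -1.   ] q6 -0.34 t 7.95 F [-0.4 -1.5  1.4] op 0.0357
```

View pics/pre.png

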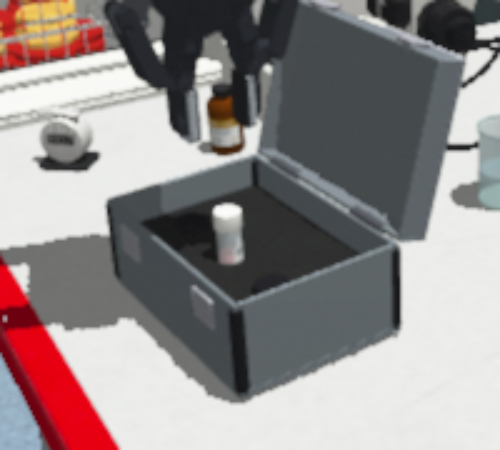

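Fingers straddle the tube, with the cap at (228,212) midway between them. Descending, then closing gently.

```bash
python3 -m creep '[[147,0,0,30,0],[147,0,0,60,0],[147,0,0,88,0],[147,0,0,88,0],[147,0,0,88,0],[200,0,0,88,0],[255,0,0,88,0],[255,0,0,88,0],[255,0,0,88,0],[255,0,0,88,0],[255,0,0,88,0]]' 25; python3 -c "
from h import *
go([-.015,0,.060])"
```

```text
t: 8.92
tool_pos: [0.4129, -0.3022, 0.0658]
tool_rot: [2.643, 1.686, 0.002]
contact_force: [-1.6, -0.1, 7.7]
opening: 0.0193
shift [ 2.6 -2.8  5.7] turn 0.0 zaxis [ 0.005 -0.005 -1.   ] q6 -0.34 t 8.92 F [-1.6 -0.1  7.7] op 0.0193
```

```bash
python3 -m creep '[[255,0,0,-5,0],[255,0,0,-12,0],[255,0,0,-20,0],[255,0,0,-30,0],[255,0,0,-42,0],[255,0,0,-56,0],[255,0,0,-72,0],[255,0,0,-90,0],[255,0,0,-108,0],[255,0,0,-120,0],[255,0,0,-120,0],[255,0,0,-120,0]]'; python3 -c "
from h import *
go([-.015,-.15,.1])
i=ctrl.get_image('scene')[:,:,::-1]
cv2.imwrite('pics/up.png',cv2.resize(i[120:340,160:360],None,fx=2.5,fy=2.5))
print([(d['conf'],d['rect']) for d in ctrl.boxes_of('scene','tube')])"
```

```text
t: 9.92
tool_pos: [0.4109, -0.3002, 0.1827]
tool_rot: [2.647, 1.689, 0.0]
contact_force: [0.2, 0.2, -0.0]
opening: 0.0191
shift [-148.3   -0.3   82.8] turn 0.0 zaxis [ 0.001 -0.001 -1.   ] q6 -0.34 t 9.92 F [ 0.2  0.2 -0. ] op 0.0191
[(0.78, [240.4, 200.5, 14.7, 43.0])]
```

View pics/up.png

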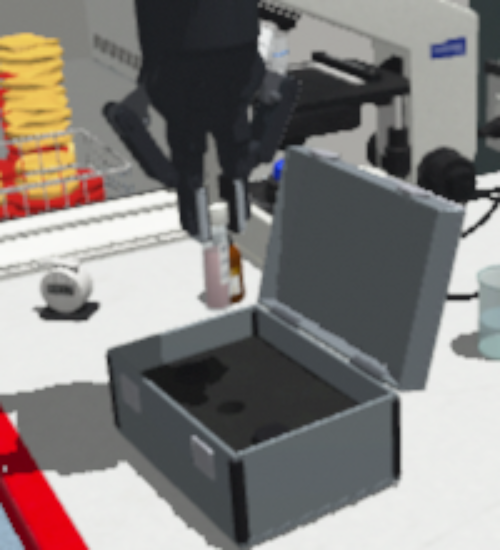

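The tube is held upright and clear of the case, with its bottom at about z 0.13. The moves offer no tilt, so I'll pivot the tube in the pads: outside the case's right wall, rest its lower part against the wall's top edge (fixed) and move the tool over the case.

```bash
python3 -m creep '[[255,-40,0,0,0],[255,-80,0,0,0],[255,-118,0,0,0],[255,-118,0,0,0],[255,-118,0,35,0],[255,-118,0,70,0],[255,-118,0,85,0],[255,-118,0,85,0],[255,-118,0,85,0]]' 20; python3 -c "
from h import *
go([-.015,-.067,.098])"
```

```text
t: 10.77
tool_pos: [0.3602, -0.4057, 0.0947]
tool_rot: [-2.644, -1.687, 0.0]
contact_force: [-0.9, -0.0, 0.3]
opening: 0.0192
shift [51.6  1.3 -3.2] turn 0.0 zaxis [-0.003  0.004 -1.   ] q6 -0.55 t 10.77 F [-0.9 -0.   0.3] op 0.0192
```

```bash
python3 -m creep '[[255,5,0,0,0],[255,10,0,0,0],[255,14,0,0,0],[255,18,0,0,0],[255,22,0,0,0],[255,26,0,0,0],[255,30,0,0,0],[255,30,0,0,0]]'; python3 -c "
from h import *
go([-.015,-.067,.098])
i=ctrl.get_image('scene')[:,:,::-1]
cv2.imwrite('pics/tip1.png',cv2.resize(i[160:380,180:380],None,fx=2.5,fy=2.5))
print([(d['conf'],d['rect']) for d in ctrl.boxes_of('scene','tube')])"
```

```text
t: 11.43
tool_pos: [0.3744, -0.3798, 0.0975]
tool_rot: [2.647, 1.69, 0.0]
contact_force: [-1.4, -2.5, 2.7]
opening: 0.0193
shift [22.2 -0.6 -0.5] turn 0.001 zaxis [ 0.001 -0.001 -1.   ] q6 -0.5 t 11.43 F [-1.4 -2.5  2.7] op 0.0193
[(0.87, [275.4, 264.8, 15.9, 48.2])]
```

View pics/tip1.png

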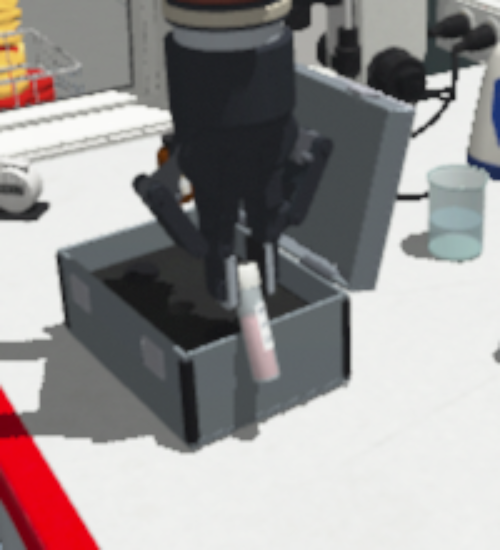

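The tube is pivoting in the pads, cap at (248,270) and lower end at (265,378), with a force of about 4 N. Continuing to 45°.

```bash
python3 -m creep '[[255,4,0,0,0],[255,8,0,0,0],[255,12,0,0,0],[255,16,0,0,0],[255,20,0,0,0],[255,23,0,0,0],[255,23,0,0,0],[255,23,0,0,0]]'
cat > ax.py <<'E'
from h import *
o=ctrl.get_obs(); go([-.015,-.067,.098])
R=Ro.from_rotvec(o["tool_rot"]).as_matrix(); T=np.array(o["tool_pos"]); piv=T-ctrl.grip_point_offset*R[:,2]
for c in K:
    i=ctrl.get_image(c); d=ctrl.outline_of(c,"tube")
    if not d: print(c,"none"); continue
    m=d[0]["mask"].astype(np.uint8); print(c,round(d[0]["conf"],2),d[0]["rect"],"pivot px",proj(c,piv).round(1))
    cv2.imwrite(f"pics/m_{c}.png",m*255)
    best=[]
    for th in np.arange(0,91,1.):   # tilt in tool-x/z plane, bottom toward -tool x
        a=np.deg2rad(th); ax=np.sin(a)*-R[:,0]+np.cos(a)*R[:,2]; u=np.cross(ax,R[:,1])
        for L in(56,62,68,74):
            pts=[]
            for s,r in((-(76-L)/1e3,10.2),(.014-(76-L)/1e3,10.2),(L/1e3,8.8)):
                g=np.linspace(0,2*np.pi,16)[:,None]; pts.append(piv+s*ax+r/1e3*(np.cos(g)*u+np.sin(g)*R[:,1]))
            h=np.zeros_like(m); cv2.fillConvexPoly(h,np.round(cv2.convexHull(proj(c,np.vstack(pts)).astype(np.float32))).astype(np.int32),1)
            best.append(((h&m).sum()/(h|m).sum(),th,L))
    print(sorted(best)[::-1][:4])
E
python3 ax.py
```

```text
t: 12.2
tool_pos: [0.3837, -0.3586, 0.0971]
tool_rot: [-2.648, -1.69, -0.001]
contact_force: [-0.8, -1.0, 1.6]
opening: 0.0192
shift [-1.  -0.2 -0.9] turn 0.0 zaxis [ 0.     0.001 -1.   ] q6 -0.46 t 12.2 F [-0.8 -1.   1.6] op 0.0192
scene 0.91 [268.9, 261.2, 21.7, 46.2] pivot px [[269.3 262.6]]
[(np.float64(0.7191558441558441), np.float64(45.0), 74), (np.float64(0.7042925278219396), np.float64(44.0), 74), (np.float64(0.6976377952755906), np.float64(40.0), 74), (np.float64(0.695447409733124), np.float64(41.0), 74)]
top 0.32 [243.6, 207.7, 128.7, 95.6] pivot px [[311.9 345.7]]
[(np.float64(0.0), np.float64(90.0), 74), (np.float64(0.0), np.float64(90.0), 68), (np.float64(0.0), np.float64(90.0), 62), (np.float64(0.0), np.float64(90.0), 56)]
```

```bash
python3 -m creep '[[255,0,0,-5,0],[255,0,0,-15,0],[255,0,0,-30,0],[255,0,0,-60,0],[255,0,0,-90,0],[255,0,0,-120,0],[255,0,0,-150,0],[255,0,0,-180,0],[255,0,0,-195,0],[255,0,0,-195,0]]' 50; python3 -m creep '[[255,-20,0,0,0],[255,-45,0,0,0],[255,-75,0,0,0],[255,-105,0,0,0],[255,-135,0,0,0],[255,-160,0,0,0],[255,-180,0,0,0],[255,-190,0,0,0],[255,-190,0,0,0],[255,-190,0,0,0],[255,-190,0,0,0]]'; python3 ax.py; python3 -c "
from h import *
i=ctrl.get_image('scene')[:,:,::-1]
j=ctrl.get_image('top')[:,:,::-1]
cv2.imwrite('pics/fin.png',np.hstack([cv2.resize(x[100:400,140:400],None,fx=1.5,fy=1.5) for x in(i,j)]))"
```

```text
t: 13.23
tool_pos: [0.3847, -0.3602, 0.2977]
tool_rot: [2.641, 1.685, 0.003]
contact_force: [0.5, 0.3, -0.1]
opening: 0.0184
t: 14.15
tool_pos: [0.3039, -0.5302, 0.2913]
tool_rot: [-2.647, -1.69, -0.001]
contact_force: [0.3, 0.0, -1.0]
opening: 0.0185
shift [188.    0.2 193.5] turn 0.001 zaxis [ 0.     0.001 -1.   ] q6 -0.74 t 14.15 F [ 0.3  0.  -1. ] op 0.0185
scene 0.81 [345.4, 165.8, 37.3, 69.5] pivot px [[346.2 171.2]]
[(np.float64(0.8085443037974683), np.float64(43.0), 74), (np.float64(0.8018575851393189), np.float64(41.0), 74), (np.float64(0.796923076923077), np.float64(42.0), 74), (np.float64(0.7959814528593508), np.float64(40.0), 74)]
top 0.65 [458.2, 409.6, 7.4, 15.3] pivot px [[461.9 417.4]]
[(np.float64(0.32608695652173914), np.float64(18.0), 74), (np.float64(0.32608695652173914), np.float64(17.0), 74), (np.float64(0.3225806451612903), np.float64(19.0), 74), (np.float64(0.32142857142857145), np.float64(18.0), 68)]
```

View pics/fin.png

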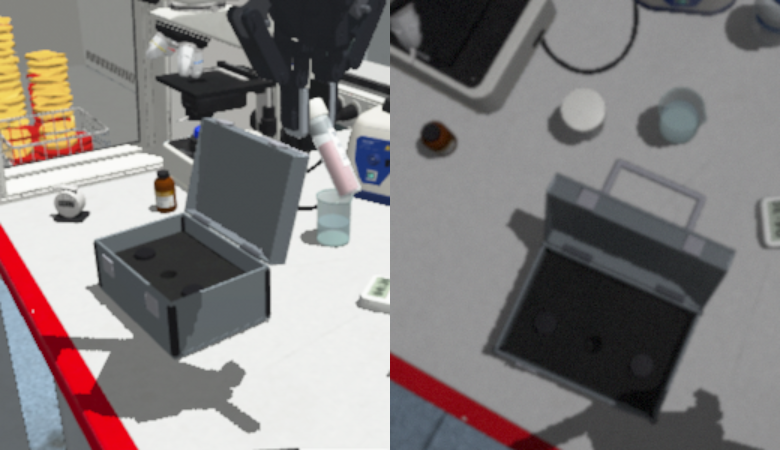

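The tube slants in the grip, cap up. The lid is open, both plugs are seated, and the beaker, jar and timer haven't moved. One cross-check of the angle from the end pixels (351,168) and (373,229):

```bash
python3 -c "
from h import *
o=ctrl.get_obs();R=Ro.from_rotvec(o['tool_rot']).as_matrix();T=np.array(o['tool_pos']);piv=T-ctrl.grip_point_offset*R[:,2]
def e(p):
    ax=-np.sin(p[0])*R[:,0]+np.cos(p[0])*R[:,2]; b=piv+p[1]*ax+p[2]*R[:,0]; return b,b-.076*ax
r=least_squares(lambda p:(np.vstack([proj('scene',x) for x in e(p)])-[[373.3,228.7],[351.3,168]]).ravel(),[.7,.07,0],x_scale=[.1,.01,.01]);print(np.rad2deg(r.x[0]),r.x[1:],r.fun,e(r.x)[0])
m=cv2.imread('pics/m_scene.png',0);y,x=np.nonzero(m);print(cv2.fitLine(np.c_[x,y].astype(np.float32),2,0,.01,.01).ravel())
for t in(35,40,45,50):
    a=proj('scene',e([np.deg2rad(t),.07,0])[0])-proj('scene',e([np.deg2rad(t),.07,0])[1]);print(t,a/np.linalg.norm(a))
"
```

```text
33.031368754316745 [ 0.06877449 -0.01026687] [ 0.61485399  1.53012321 -0.9320974  -1.44262174] [ 0.28369899 -0.57417673  0.25308499]
[  0.38046378   0.9247958  361.18558    200.22212   ]
35 [[0.36704794 0.93020202]]
40 [[0.42004395 0.90750376]]
45 [[0.47358144 0.88075003]]
50 [[0.52783736 0.84934547]]
```

The estimates disagree (33 to 43°), so I'll use the last picture to overlay 35, 40 and 45° models.

```bash
python3 -c "
from h import *
o=ctrl.get_obs();R=Ro.from_rotvec(o['tool_rot']).as_matrix();T=np.array(o['tool_pos']);piv=T-ctrl.grip_point_offset*R[:,2]
im=ctrl.get_image('scene')[:,:,::-1]
m=ctrl.outline_of('scene','tube')[0]['mask']
x0,y0,f=325,150,6; base=cv2.resize(im[y0:y0+95,x0:x0+65],None,fx=f,fy=f)
out=[base.copy(),base]
for t,c in((35,(0,0,255)),(40,(0,255,0)),(45,(255,0,0))):
    a=np.deg2rad(t);ax=-np.sin(a)*R[:,0]+np.cos(a)*R[:,2];u=np.cross(ax,R[:,1]);g=np.linspace(0,2*np.pi,24)[:,None]
    p=np.vstack([piv+s*ax+.0088*(np.cos(g)*u+np.sin(g)*R[:,1]) for s in(.005,.070)])
    h=(cv2.convexHull(proj('scene',p).astype(np.float32))-[x0-.5,y0-.5])*f
    cv2.polylines(out[1],[h.astype(np.int32)],True,c,1)
cv2.imwrite('pics/z.png',np.hstack(out))
# row-wise edges of barrel from the mask and from the models
ys=range(190,222,6)
for y in ys: xs=np.nonzero(m[y])[0]; print(y,xs.min(),xs.max())
"
```

```text
190 348 365
196 350 367
202 353 370
208 356 373
214 359 376
220 362 379
```

View pics/z.png

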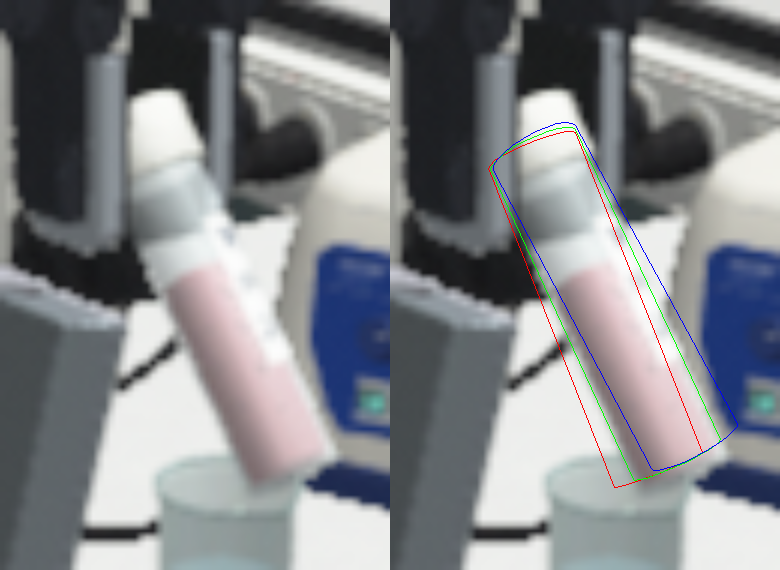

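```bash
python3 -c "
from h import *
print([d['rect'] for d in ctrl.boxes_of('scene','tube')][:1],[d['rect'] for d in ctrl.boxes_of('scene','lid')][:1]); print(ctrl.get_obs()['opening'],ctrl.get_obs()['t']); print(ctrl.finish_job())"
```

```text
[[346.8, 166.9, 33.7, 67.2]] [[265.1, 177.7, 81.3, 95.7]]
0.01847153635322688 14.65
the job is handed in; nothing more can be done
None
```

The job is done and handed in at about 14.7 s of robot time. The lid is open on its stop, and the gripper holds the tube on a slant, cap end uppermost.

- **Lid:** I gripped the handle bar, followed the hinge arc to about 1.75 rad and let go. The lid settled back and was still open in the last pictures.
- **Tube:** I drew it straight up out of the middle socket, upright until it was clear of the case. The moves offer no way to tilt the tool, so I tipped it by letting its lower part bear lightly (about 4 N) on the top edge of the case's right wall. The tube pivoted in the pads; I then gripped it at 50 N, raised it and moved it to the right of the case.
- **Last checks:** The lowest end is about 25 cm above the bench. Both plugs are in their sockets, and the beaker, jar and timer looked unmoved.

**Slant angle:** My estimates disagree:

| Method | Angle |
|---|---|
| Contact geometry | 44–47° |
| Model overlap and barrel edges in the image | 40–43° |
| Line fit through the whole outline, partly hidden by the fingers | about 36° |
| Two hand-picked end points | 33° |

I take it to be about 42° and left it there. The top-view check of the angle failed, because the network saw only a fragment of the tube.

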